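Pile two lapped plates and hold a plunger gauge on the mark

ROBOT

A 6-joint arm with a two-finger parallel gripper is mounted at the origin on the work surface. World frame = base frame: x ahead of the robot, y to its left, z up, the work surface at z = 0. Lengths are in m, angles in rad, forces in N, time in s.
With the tool pointing down it reaches from about 0.225 to 0.725 m from the base axis. Payload 3.1 kg.
Tool frame: the origin (TCP) lies on the centre line of the jaws, within the pads' length; the fingertips stand manip.tcp_to_tips ahead of it and the grasp point (between the pads) lies 2 mm behind it (manip.tcp_to_tips is the distance from the TCP to the fingertips, in m); z points along the fingers, y is the line along which they close (so a half turn about z gives the same grasp; the last joint's range is limited). The gripper opens to 85 mm and grips with 20 to 120 N. Pads are 22 mm wide; open, the fingers measure 114 mm over their backs; the gripper's body (76 mm by 85 mm) begins 54 mm behind the grasp point. The pads swing forward as they close: fully open they stand 13 mm farther back than shut.
Start: joints at [1.169, 0.048, 0.099, 1.622, 0, 1.443], TCP at [0.142, 0.505, 0.248] pointing down, gripper open.
Joint ranges: [-2.91, 2.91], [-0.99, 1.94], [-1.21, 1.42], [-2.12, 2.29], [-1.49, 1.47], [-3.14, 3.14]. Speed limits (rad/s): [2.79, 2.79, 3.14, 3.14, 3.14, 3.14].

INTERFACE

Orientations are given as a unit quaternion [x, y, z, w].
In Python, from rig import manip, vision, models gives the robot as it stands. The module is installed in compiled form; this text tells all that it offers.
- The arm moves only by the tool send_rows, never from a script. Its argument "commands" is a list of rows, each a list of 7 numbers: the shift along the tool's x, y, z in m, then the turn, a rotation vector about the tool's x, y, z in degrees, then the closure in counts, from 0 (fully open) to 255 (shut). In form: [[tx, ty, tz, ax, ay, az, hand], ...]. A call has 1 to 8 rows; each row shifts and turns the commanded pose from where the row before left it, along the tool's axes as they then stand; what a row does not reach is not made up. A row lasts 1/8 s, in which the tool goes at most 62.5 mm and 10.7 degrees, less where a joint would pass 70% of its speed; a pose out of reach is approached as far as the arm can. A call with a gripper value outside its range is refused whole. The fingers move at their own pace and stop on an object; "newtons" is the grip in N (left out, the last holds). Time passes only in rows, so rows that do not move let the fingers close. It gives the time, the measured TCP pose, the force, the opening and the grip force at its end, in the units of the state.
- manip.get_state(): the state, without advancing time (a new reading comes with each control period).
- vision.camera(name): name is "scene" or "top"; returns the picture (480x640x3 uint8, red, green, blue); there is no depth.
- vision.get_calibration(name): a dict with "fx", "fy", "cx", "cy" (pixels), "rvec" (rotation vector, rad) and "tvec" (3), from world to camera coordinates, as OpenCV has them. Camera axes: x right, y down, z forward; pixel columns grow to the right and rows downward; lengths in m; the calibration is good to about 2 mm. A picture is of the moment at which its call begins. get_calibration takes no time and is no camera call.
- manip.job_done(): hands the job in; it is judged then, once.
Trained networks look in the newest picture that a camera, given by its name, has taken for a name from the list of things; names that differ only in an ending like _2 or _b are one class to them, and where a whole thing is asked for, a point or a joint stands for the part that bears it (a point fixed in the world has none). Each returns a list of dicts, best first, with "p" (0 to 1); they miss things now and then, are a little off and sometimes report something else, mostly with a low value. They report only what shows in the picture. A call takes as long as a camera call.
- models.find_in(camera, thing): "extent" ([left, top, right, bottom] as shares, 0 to 1, of the picture: columns of its width, rows of its height, round what is visible of it).
- models.masks_of(camera, thing): "region" (480x640 bool, what is visible of it) and "extent" ([left, top, right, bottom] as shares, 0 to 1, of the picture: columns of its width, rows of its height, round what is visible of it).
- models.place_of(camera, thing): "point" ([column, row] as shares, 0 to 1, of the picture: columns of its width, rows of its height: a listed point, or the origin of a listed thing).
The state is a dict: "clock": time; "q": joint angles; "qvel": joint speeds; "tau": joint torques, N m; "tool_pos": TCP position; "tool_rot": TCP orientation; "wrist_force": force on the tool from outside, world axes, zero at the start; "moment": the same for the moment, N m; "width": finger opening in m; "grip_force": force on a finger pad.
Only numpy, scipy, OpenCV 4.12 (cv2) and the standard library are available. Lean on these libraries where they do the work, as an engineer would, in place of code of your own. Each camera call takes 0.05 s, during which the arm holds its last target. There are 200 camera calls.

TASK

Build a square pile on the dark gauging block: first the thicker plain steel plate, then on it the thinner plate with its ring mark facing up, all edges flush with the block (either way round). Then take the plunger gauge from its holder and set it upright with its tip inside the ring mark, pressing gently until the spring plunger is about half-way in, and finish the program while still holding it there. Never press the gauge hard, and leave the trap lid, the elbow and the brass seat where they lie.

Things in the scene. Friction and masses are not known exactly. Their poses are not given: they have to be found in the camera images.
- block_top (a point): dark steel gauging block, fixed to the bench, 84 x 50 mm and 25 mm high, long side along its x, z up; this point is the centre of its top face
- spacer_center (a point): loose plain bright steel plate, 84 (x) x 50 (y) x 18 (z) mm, about 0.6 kg, lying flat on the bench; this point is its centre, half-way up; x along its long side, z up
- cover_center (a point): loose bright steel plate, 84 (x) x 50 (y) x 12 (z) mm, about 0.4 kg, lying flat on the bench with an engraved dark ring on its top face; this point is its centre, half-way up; x along its long side, z up
- cover_mark (a point): centre of the engraved ring (22 mm outside, 15 mm inside diameter) on the top face of the thinner plate, 20 mm along x and 8 mm along y from the plate's middle
- gauge_grip (a point): loose plunger gauge (0.24 kg) upright in its holder: square 28 mm aluminium body, 70 mm tall, on a 38 mm collar that rests on the holder. This point: on its axis, 21 mm below the body's top, 55 mm above the collar's underside; z up, x towards the 34 mm round dial, which sticks out 10 mm from the body's +x side, 14 to 48 mm below this point; fingers go on the two y sides
- gauge_tip (a point): tip of the gauge's plunger (8 mm rod with round end), on the gauge's axis, 107 mm below gauge_grip while the plunger is fully out; moves with the plunger. The plunger sticks out 22 mm from a round nose 19 mm wide and 30 mm long below the collar
- gauge_tip_rod (a joint): how far the gauge's spring plunger is pushed in, m: 0 fully out, 0.012 fully in; it begins to move at about 2 N and is fully in at about 8 N (500 N/m), so half-way, 0.006, is 5 N
- holder: grey painted gauge holder, fixed to the bench, 56 x 56 mm block 62 mm high with an upright 26 mm bore right through; the gauge lifts straight out, at least 55 mm; origin at the centre of its underside
- trap_lid: bystander: loose round dark cast bucket trap lid, 100 mm wide, 30 mm high; origin at the centre of its underside
- elbow: bystander: loose galvanized pipe elbow lying flat, about 85 x 85 mm, 40 mm high; origin under its middle
- seat: bystander: loose brass trap seat, a ring 40 mm wide, 16 mm high; origin at the centre of its underside

How it is judged:
On the way, in this order (a step that is already met when the one before it is completed fails the run):
1. the thicker plain plate lies square on the block, let go (horizontal distance between spacer_center and block_top below 0.006 m and angle between the x axis of spacer_center and the x axis of block_top, either way round below 0.1 rad and angle between spacer_center's own z axis and vertical below 0.05 rad and z of spacer_center in the frame of block_top between 0.006 and 0.012 m and contact force between the fingers and spacer below 0.1 N and linear speed of spacer below 0.02 m/s), for 0.2 s.
2. the thinner marked plate lies square on the pile, let go (all of step 1 and horizontal distance between cover_center and block_top below 0.006 m and angle between the x axis of cover_center and the x axis of block_top, either way round below 0.1 rad and angle between cover_center's own z axis and vertical below 0.05 rad and z of cover_center in the frame of block_top between 0.021 and 0.027 m and contact force between the fingers and cover below 0.1 N and linear speed of cover below 0.02 m/s), for 0.2 s.
3. the gauge is held upright with its tip in the ring mark, plunger about half-way in (horizontal distance between each of spacer_center, cover_center and block_top below 0.006 m and angle between the x axis of each of spacer_center, cover_center and the x axis of block_top, either way round below 0.1 rad and angle between each of spacer_center, cover_center's own z axis and vertical below 0.05 rad and z of spacer_center in the frame of block_top between 0.006 and 0.012 m and z of cover_center in the frame of block_top between 0.021 and 0.027 m and horizontal distance between gauge_tip and cover_mark below 0.006 m and angle between gauge_grip's own z axis and vertical below 0.12 rad and value of joint gauge_tip_rod between 0.003 and 0.009 m and contact force between gauge and cover between 1.5 and 10 N and contact force between the fingers and gauge above 1 N and contact force between gauge and holder below 0.1 N), for 0.5 s.
At the end, for the whole second after the job is handed in: Both plates flat on the block, thick then thin, centres within 6 mm of the block's, square within 0.1 rad; the gauge, gripped and clear of its holder, upright within 0.12 rad, tip within 6 mm of the ring's centre, plunger 3 to 9 mm in, contact force 1.5 to 10 N, through the last second (all of step 3); the arm keeps its last pose, push and grip.
It fails at once if the trap lid is pushed away (more than 20 mm) (distance of trap_lid from where it was at the start of the episode above 0.02 m).
It fails at once if the elbow is pushed away (more than 20 mm) (distance of elbow from where it was at the start of the episode above 0.02 m).
It fails at once if the brass seat is pushed away (more than 20 mm) (distance of seat from where it was at the start of the episode above 0.02 m).
It fails at once if the gauge is pressed hard on a plate or the block (over 20 N) (contact force between gauge and cover above 20 N or contact force between gauge and spacer above 20 N or contact force between gauge and block above 20 N).
It also fails if it takes over 61 s, if anything falls off the work surface, if the arm or the gripper's body presses on something with over 40 N, if the wrist force passes 120 N, or if a joint passes its speed limit or range.

## Working session

There is one attempt and no reset: what is moved stays moved. The work goes in short steps, Python scripts to look and compute and a tool call to move; the robot and the scene stay as the last step left them, time stands still between calls to the robot, and variables do not carry over. Pictures are saved under pics/ and viewed, at most 10 in all, crops included, and the job is handed in when it is done.

Besides the shell and the picture viewer there is one more tool, called by a JSON object that holds its "fn" and its "kwargs", one argument or row to a line. send_rows: Moves the arm, as the interface text tells. Its arguments: {"type":"object","properties":{"commands":{"type":"array","items":{"type":"array","items":{"type":"number"}}},"newtons":{"type":"number"}},"required":["commands"]}

```bash
mkdir -p pics; cat > h.py <<'E'
import numpy as np, cv2
from rig import manip, vision, models
from scipy.spatial.transform import Rotation as R
def cal(n):
    c=vision.get_calibration(n);K=np.array([[c['fx'],0,c['cx']],[0,c['fy'],c['cy']],[0,0,1]])
    return K,R.from_rotvec(np.ravel(c['rvec'])).as_matrix(),np.ravel(c['tvec'])
def ray(n,uv,z):
    K,M,t=cal(n);d=M.T@np.linalg.inv(K)@np.array([uv[0],uv[1],1.]);o=-M.T@t
    return o+d*(z-o[2])/d[2]
def proj(n,P):
    K,M,t=cal(n);p=(K@(M@np.atleast_2d(P).T+t[:,None])).T;return p[:,:2]/p[:,2:]
def save(n,f):
    im=vision.camera(n);cv2.imwrite('pics/'+f,im[:,:,::-1]);return im
E
python3 - <<'E'
from h import *
for n in('top','scene'):
    save(n,n+'0.png');K,M,t=cal(n);print(n,K[0,0],(-M.T@t).round(3),M[2].round(2))
print(manip.tcp_to_tips, manip.get_state())
Z=dict(block_top=.025,spacer_center=.009,cover_center=.006,cover_mark=.012,gauge_grip=.117,holder=0,trap_lid=0,elbow=0,seat=0)
for k,z in Z.items():
  for n in('top','scene'):
    for d in models.place_of(n,k)[:2]:
      uv=np.array(d['point'])*[640,480];print(k,n,round(d['p'],2),uv.round(1),ray(n,uv,z).round(4))
E
```

```text
top 572.9314401807255 [ 0.369 -0.01   1.215] [ 0.19 -0.01 -0.98]
scene 458.89441724071446 [1.045 0.487 0.741] [-0.47 -0.53 -0.71]
0.017 {'clock': 0.1, 'q': array([1.16922810e+00, 4.86998048e-02, 9.77421130e-02, 1.62200832e+00,
       1.68950901e-05, 1.44296426e+00]), 'qvel': array([-8.08829135e-05, -2.76980475e-03,  4.54732217e-03, -5.38796745e-04,
        5.38403445e-04,  3.93304568e-05]), 'tau': array([ 2.50628465e-03, -3.39852333e+01,  3.20934927e+01,  1.58874661e-02,
       -7.90867216e-05,  6.75719704e-06]), 'tool_pos': array([0.14174141, 0.5049625 , 0.24721594]), 'tool_rot': array([ 1.36441088e-01,  9.90647593e-01, -1.04484906e-03, -2.91969838e-04]), 'wrist_force': array([ 0.71910185,  0.40462113, -0.20141487]), 'moment': array([-0.03186806, -0.01332661,  0.02165859]), 'grip_force': 0.0, 'width': 0.08505838159818183}
block_top top 0.55 [310.5 267.4] [0.5372 0.0011 0.025 ]
block_top scene 0.62 [339.9 248.1] [ 0.5411 -0.0052  0.025 ]
spacer_center top 0.81 [415.2 291.7] [ 0.4844 -0.2184  0.009 ]
spacer_center scene 0.93 [298.7 198. ] [ 0.4844 -0.2124  0.009 ]
cover_center top 0.9
[... 180 characters left out ...]
216.8 267.1] [0.5429 0.1996 0.012 ]
gauge_grip top 0.55 [ 98.9 282.2] [0.5021 0.4071 0.117 ]
gauge_grip scene 0.67 [538.6 331.9] [0.4994 0.4091 0.117 ]
holder top 0.88 [117.7 290.3] [0.4984 0.4107 0.    ]
holder scene 0.21 [299.4 196.6] [ 0.4725 -0.2241  0.    ]
trap_lid top 0.97 [506.5 279.6] [ 0.5079 -0.4159  0.    ]
trap_lid scene 0.94 [247.3 170.5] [ 0.5052 -0.4045  0.    ]
elbow top 0.71 [440.9 170.3] [ 0.7528 -0.29    0.    ]
elbow top 0.35 [311.4 268. ] [ 0.5395 -0.0006  0.    ]
elbow scene 0.96 [187.4 236.8] [ 0.7606 -0.286  -0.    ]
seat top 0.51 [180.1 171.7] [0.7586 0.2864 0.    ]
seat top 0.36 [119.5 290.4] [0.4982 0.4069 0.    ]
seat scene 0.73 [363. 416.] [0.7658 0.285  0.    ]
```

View pics/top0.png

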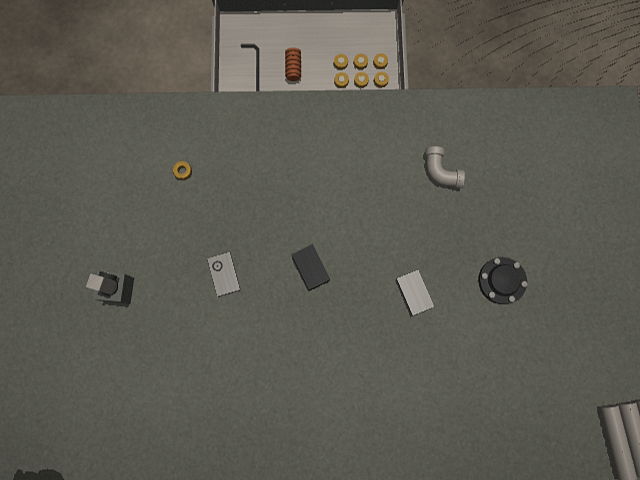

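View pics/scene0.png

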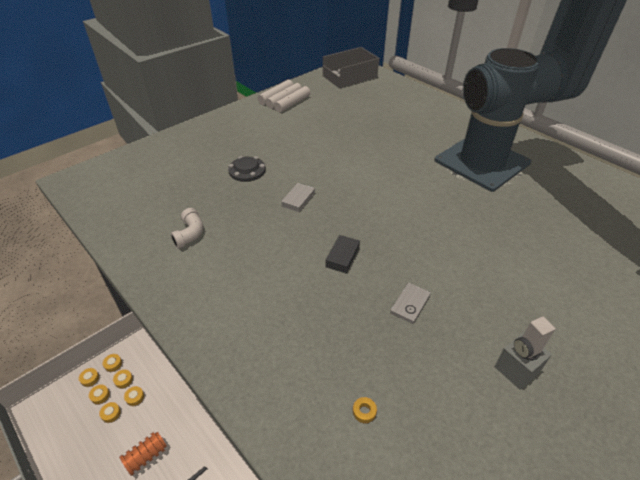

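Top view: spacer is at (415,292), block (311,267), cover (224,273) with its ring at (217,266), and the gauge near (105,288) with its dial to the lower right. I'll fit the poses to the masks.

```bash
cat >> h.py <<'E'
from scipy.optimize import minimize
def box(a,b,c,x0=0,z0=0): # centred half sizes
    return np.array([[x0+sx*a,sy*b,z0+sz*c] for sx in(-1,1) for sy in(-1,1) for sz in(-1,1)])
def cyl(r,c0,c1,ax):
    t=np.linspace(0,2*np.pi,24,False);o=[]
    for c in(c0,c1): o.append(np.c_[r*np.cos(t),r*np.sin(t),0*t+c] if ax=='z' else np.c_[0*t+c,r*np.cos(t),r*np.sin(t)])
    return np.vstack(o)
GA=[box(.014,.014,.035,0,-.014),box(.014,.014,.001,0,.02),cyl(.019,-.055,-.049,'z'),cyl(.017,.014,.024,'x')-[0,0,.031]]
PL=lambda h:[box(.042,.025,h/2)]
def sil(n,parts,x,y,z,yaw,S=4):
    im=np.zeros((480*S,640*S),np.uint8);M=R.from_euler('z',yaw).as_matrix()
    for p in parts:
        uv=(proj(n,p@M.T+[x,y,z])+.5)*S-.5
        cv2.fillConvexPoly(im,cv2.convexHull(np.round(uv*16).astype(np.int32)),1,shift=4)
    return cv2.resize(im.astype(np.float32),(640,480),interpolation=cv2.INTER_AREA)
def fit(masks,parts,z,p0,dyaw=1.):
    def f(p):
        c=0
        for n,m in masks.items():
            s=sil(n,parts,p[0],p[1],z,p[2]);c+=1-np.minimum(s,m).sum()/np.maximum(s,m).sum()
        return c
    best=None
    for yw in np.arange(-1.5,1.6,.3)*dyaw:
        q=np.array([p0[0],p0[1],p0[2]+yw]);v=f(q)
        if best is None or v<best[0]: best=(v,q)
    for _ in range(2):
        q=best[1];r=minimize(f,q,method='Nelder-Mead',options=dict(initial_simplex=np.vstack([q,q+[.004,0,0],q+[0,.004,0],q+[0,0,.12]]),xatol=1e-4,fatol=1e-4))
        best=(r.fun,r.x)
    return best
def getmask(n,k):
    m=models.masks_of(n,k);return m[0]['region'].astype(np.float32) if m else None
E
python3 - <<'E'
from h import *
for k,parts,z,p0 in [('block_top',PL(.025),.0125,(.539,-.002,.4)),('spacer_center',PL(.018),.009,(.484,-.215,.4)),('cover_center',PL(.012),.006,(.532,.181,.3)),('gauge_grip',GA,.117,(.5,.408,-1.5))]:
    ms={n:getmask(n,k) for n in('top','scene')}
    for sel in(('top',),('scene',),('top','scene')):
        mm={n:ms[n] for n in sel if ms[n] is not None}
        if mm:
            v,q=fit(mm,parts,z,p0);print(k,sel,round(v,3),q.round(4))
E
```

```text
block_top ('top',) 0.071 [0.5408 0.002  0.4465]
block_top ('scene',) 0.051 [0.5393 0.0013 0.4558]
block_top ('top', 'scene') 0.13 [0.5395 0.0014 0.4433]
spacer_center ('top',) 0.063 [ 0.483  -0.2166  0.3552]
spacer_center ('scene',) 0.05 [ 0.4813 -0.2189  0.3664]
spacer_center ('top', 'scene') 0.135 [ 0.4825 -0.2178  0.3626]
cover_center ('top',) 0.055 [0.5295 0.1861 0.28  ]
cover_center ('scene',) 0.044 [0.5275 0.1855 0.2953]
cover_center ('top', 'scene') 0.113 [0.5285 0.1858 0.285 ]
gauge_grip ('top',) 0.062 [ 0.5019  0.4085 -0.2814]
gauge_grip ('scene',) 0.068 [ 0.4995  0.4089 -0.2117]Traceback (most recent call last):
  File "<stdin>", line 7, in <module>
  File "h.py", line 40, in fit
    q=best[1];r=minimize(f,q,method='Nelder-Mead',options=dict(initial_simplex=np.vstack([q,q+[.004,0,0],q+[0,.004,0],q+[0,0,.12]]),xatol=1e-4,fatol=1e-4))
                ~~~~~~~~^^^^^^^^^^^^^^^^^^^^^^^^^^^^^^^^^^^^^^^^^^^^^^^^^^^^^^^^^^^^^^^^^^^^^^^^^^^^^^^^^^^^^^^^^^^^^^^^^^^^^^^^^^^^^^^^^^^^^^^^^^^^^^^^^^^
    res = _minimize_neldermead(fun, x0, args, callback, bounds=bounds,
                               **options)
    fxr = func(xr)
    fx = function(np.copy(x), *(wrapper_args + args))
  File "h.py", line 33, in f
    s=sil(n,parts,p[0],p[1],z,p[2]);c+=1-np.minimum(s,m).sum()/np.maximum(s,m).sum()
  File "h.py", line 26, in sil
    uv=(proj(n,p@M.T+[x,y,z])+.5)*S-.5
        ~~~~^^^^^^^^^^^^^^^^^
  File "h.py", line 11, in proj
    K,M,t=cal(n);p=(K@(M@np.atleast_2d(P).T+t[:,None])).T;return p[:,:2]/p[:,2:]
          ~~~^^^
  File "h.py", line 5, in cal
    c=vision.get_calibration(n);K=np.array([[c['fx'],0,c['cx']],[0,c['fy'],c['cy']],[0,0,1]])
ValueError: time passes only in moves, steps and waits
```

```bash
sed -i 's/^def cal(n):/import functools\n@functools.cache\ndef cal(n):/' h.py; cat >> h.py <<'E'
def yawx(q):
    v=R.from_quat(q).apply([1,0,0]);return np.arctan2(v[1],v[0])
def plan(tgt,n,hand,yplate=None,start=None):
    """tgt xyz TCP; yplate = wanted heading of tool y (mod pi); rows in tool axes"""
    s=manip.get_state();p=np.array(s['tool_pos'] if start is None else start[0]);yw=yawx(s['tool_rot']) if start is None else start[1]
    d=0 if yplate is None else (yplate+np.pi/2-yw+np.pi/2)%np.pi-np.pi/2
    dp=(np.array(tgt)-p)/n;da=np.round(np.degrees(d)/n,1);e=np.zeros(3);rows=[]
    for i in range(n):
        w=dp+e;c,sn=np.cos(yw),np.sin(yw)
        t=np.array([c*w[0]+sn*w[1],sn*w[0]-c*w[1],-w[2]]);tr=np.round(t,4 if n<3 else 3);r=t-tr
        e=np.array([c*r[0]+sn*r[1],sn*r[0]-c*r[1],-r[2]])
        rows.append([*map(float,tr+0.),0,0,float(-da)+0.,hand]);yw+=np.radians(da)
    for i in range(0,n,8):print(str(rows[i:i+8]).replace(' ',''))
    return np.array(tgt),yw
E
python3 -c "
from h import *
s=plan([.4825,-.2178,.12],16,0,.3626+np.pi/2);plan([.4825,-.2178,.019],4,0,None,s)"
```

```text
[[-0.033,-0.038,0.008,0,0,-2.3,0],[-0.031,-0.039,0.008,0,0,-2.3,0],[-0.029,-0.04,0.008,0,0,-2.3,0],[-0.028,-0.041,0.008,0,0,-2.3,0],[-0.027,-0.043,0.008,0,0,-2.3,0],[-0.024,-0.044,0.008,0,0,-2.3,0],[-0.023,-0.044,0.008,0,0,-2.3,0],[-0.021,-0.045,0.008,0,0,-2.3,0]]
[[-0.019,-0.047,0.008,0,0,-2.3,0],[-0.017,-0.046,0.008,0,0,-2.3,0],[-0.016,-0.048,0.008,0,0,-2.3,0],[-0.013,-0.048,0.008,0,0,-2.3,0],[-0.012,-0.049,0.008,0,0,-2.3,0],[-0.009,-0.049,0.008,0,0,-2.3,0],[-0.008,-0.049,0.008,0,0,-2.3,0],[-0.005,-0.05,0.008,0,0,-2.3,0]]
[[0.0,0.0,0.025,0,0,0.0,0],[0.0,0.0,0.025,0,0,0.0,0],[0.0,0.0,0.026,0,0,0.0,0],[0.0,0.0,0.025,0,0,0.0,0]]
```

{"fn": "send_rows", "kwargs": {
  "commands": [
    [-0.033,-0.038,0.008,0,0,-2.3,0],
    [-0.031,-0.039,0.008,0,0,-2.3,0],
    [-0.029,-0.04,0.008,0,0,-2.3,0],
    [-0.028,-0.041,0.008,0,0,-2.3,0],
    [-0.027,-0.043,0.008,0,0,-2.3,0],
    [-0.024,-0.044,0.008,0,0,-2.3,0],
    [-0.023,-0.044,0.008,0,0,-2.3,0],
    [-0.021,-0.045,0.008,0,0,-2.3,0]
  ]
}}

```text
clock: 2.4
tool_pos: [0.3129, 0.1428, 0.1843]
tool_rot: [-0.024, 1.0, 0.0, 0.001]
wrist_force: [1.1, 0.5, 0.6]
width: 0.0853
grip_force: 0.0
```

{"fn": "send_rows", "kwargs": {
  "commands": [
    [-0.019,-0.047,0.008,0,0,-2.3,0],
    [-0.017,-0.046,0.008,0,0,-2.3,0],
    [-0.016,-0.048,0.008,0,0,-2.3,0],
    [-0.013,-0.048,0.008,0,0,-2.3,0],
    [-0.012,-0.049,0.008,0,0,-2.3,0],
    [-0.009,-0.049,0.008,0,0,-2.3,0],
    [-0.008,-0.049,0.008,0,0,-2.3,0],
    [-0.005,-0.05,0.008,0,0,-2.3,0]
  ]
}}

```text
clock: 3.4
tool_pos: [0.483, -0.2198, 0.1201]
tool_rot: [-0.184, 0.983, -0.0, 0.0]
wrist_force: [0.0, 0.7, -0.1]
width: 0.085
grip_force: 0.0
```

{"fn": "send_rows", "kwargs": {
  "commands": [
    [0,0,0.02,0,0,0,0],
    [0,0,0,0,0,0,0],
    [0,0,0,0,0,0,0]
  ]
}}

```text
clock: 3.78
tool_pos: [0.4823, -0.2178, 0.1008]
tool_rot: [-0.183, 0.983, -0.0, 0.0]
wrist_force: [-0.2, 0.7, 1.1]
width: 0.0856
grip_force: 0.0
```

{"fn": "send_rows", "kwargs": {
  "commands": [
    [0,0,0.03,0,0,0,0],
    [0,0,0.03,0,0,0,0],
    [0,0,0.015,0,0,0,0],
    [0,0,0.007,0,0,0,0],
    [0,0,0,0,0,0,60],
    [0,0,0,0,0,0,90],
    [0,0,0,0,0,0,255],
    [0,0,0,0,0,0,255]
  ],
  "newtons": 60
}}

```text
clock: 4.78
tool_pos: [0.4833, -0.2184, 0.0201]
tool_rot: [-0.183, 0.983, -0.0, 0.001]
wrist_force: [-1.3, 2.5, 5.8]
width: 0.0484
grip_force: 66.1
```

{"fn": "send_rows", "kwargs": {
  "commands": [
    [0,0,0,0,0,0,255],
    [0,0,0,0,0,0,255],
    [0,0,0,0,0,0,255]
  ]
}}

```text
clock: 5.15
tool_pos: [0.4833, -0.2183, 0.0201]
tool_rot: [-0.183, 0.983, -0.0, 0.001]
wrist_force: [-0.9, 1.1, 6.0]
width: 0.0481
grip_force: 66.1
```

```bash
python3 -c "
from h import *
s=plan([.4833,-.2183,.10],3,255);s=plan([.541,.001,.10],7,255,.447+np.pi/2,s);plan([.541,.001,.055],3,255,None,s)"
```

```text
[[0.0,0.0,-0.027,0,0,0.0,255],[0.0,0.0,-0.026,0,0,0.0,255],[0.0,0.0,-0.027,0,0,0.0,255]]
[[-0.019,0.026,0.0,0,0,-0.6,255],[-0.019,0.026,0.0,0,0,-0.6,255],[-0.02,0.026,0.0,0,0,-0.6,255],[-0.02,0.026,0.0,0,0,-0.6,255],[-0.02,0.025,0.0,0,0,-0.6,255],[-0.02,0.025,0.0,0,0,-0.6,255],[-0.021,0.025,0.0,0,0,-0.6,255]]
[[0.0,0.0,0.015,0,0,0.0,255],[0.0,0.0,0.015,0,0,0.0,255],[0.0,0.0,0.015,0,0,0.0,255]]
```

{"fn": "send_rows", "kwargs": {
  "commands": [
    [0,0,-0.027,0,0,0,255],
    [0,0,-0.026,0,0,0,255],
    [0,0,-0.027,0,0,0,255]
  ]
}}

```text
clock: 5.52
tool_pos: [0.4812, -0.2176, 0.0973]
tool_rot: [-0.183, 0.983, 0.001, -0.001]
wrist_force: [0.3, 0.7, -4.1]
width: 0.0483
grip_force: 64.8
```

{"fn": "send_rows", "kwargs": {
  "commands": [
    [-0.019,0.026,0,0,0,-0.6,255],
    [-0.019,0.026,0,0,0,-0.6,255],
    [-0.02,0.026,0,0,0,-0.6,255],
    [-0.02,0.026,0,0,0,-0.6,255],
    [-0.02,0.025,0,0,0,-0.6,255],
    [-0.02,0.025,0,0,0,-0.6,255],
    [-0.021,0.025,0,0,0,-0.6,255],
    [0,0,0,0,0,0,255]
  ]
}}

```text
clock: 6.52
tool_pos: [0.54, 0.003, 0.0966]
tool_rot: [-0.221, 0.975, 0.001, -0.001]
wrist_force: [0.2, -0.6, -4.8]
width: 0.048
grip_force: 64.9
```

{"fn": "send_rows", "kwargs": {
  "commands": [
    [0,0,0.015,0,0,0,255],
    [0,0,0.015,0,0,0,255],
    [0,0,0.01,0,0,0,255],
    [0,0,0,0,0,0,255],
    [0,0,0,0,0,0,255]
  ]
}}

```text
clock: 7.15
tool_pos: [0.5409, 0.0006, 0.0585]
tool_rot: [-0.219, 0.976, -0.0, 0.0]
wrist_force: [0.1, -0.2, -5.2]
width: 0.0483
grip_force: 64.8
```

```bash
python3 -c "
from h import *
s=manip.get_state();print(s['tool_pos'],yawx(s['tool_rot'])-np.pi/2,s['wrist_force'],s['width'])
z=s['tool_pos'][2]-.0201+.009
im=save('scene','s1.png');m=getmask('scene','spacer_center')
if m is not None: print(fit({'scene':m},PL(.018),z,(.541,.001,.447),.2))
m=getmask('scene','block_top')
cv2.imwrite('pics/s1c.png',cv2.resize(im[150:330,240:440,::-1],None,fx=3,fy=3))
"
```

```text
[0.54094201 0.00061973 0.0585325 ] -4.271096861203619 [ 0.13978543 -0.23401901 -5.18091242] 0.04830795867138978
(np.float64(0.12941348552703857), array([ 0.54259744, -0.0006623 ,  0.49054929]))
```

View pics/s1c.png

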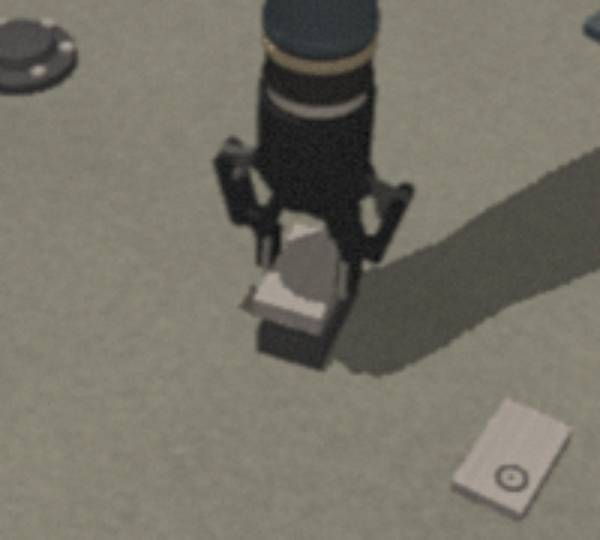

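The plate sits level in the jaws, squarely over the block (crop around 290,300). I'll lower it.

{"fn": "send_rows", "kwargs": {
  "commands": [
    [0,0,0.006,0,0,0,255],
    [0,0,0.005,0,0,0,255],
    [0,0,0.002,0,0,0,255],
    [0,0,0,0,0,0,255],
    [0,0,0,0,0,0,255]
  ]
}}

```text
clock: 7.92
tool_pos: [0.5408, 0.0009, 0.0452]
tool_rot: [-0.219, 0.976, -0.0, 0.0]
wrist_force: [-0.1, 0.2, -3.8]
width: 0.0486
grip_force: 64.9
```

{"fn": "send_rows", "kwargs": {
  "commands": [
    [0,0,0.001,0,0,0,255],
    [0,0,0,0,0,0,255],
    [0,0,0,0,0,0,100],
    [0,0,0,0,0,0,50],
    [0,0,0,0,0,0,0],
    [0,0,0,0,0,0,0],
    [0,0,0,0,0,0,0],
    [0,0,-0.015,0,0,0,0]
  ]
}}

```text
clock: 8.93
tool_pos: [0.5393, 0.0011, 0.0583]
tool_rot: [-0.219, 0.976, 0.001, -0.002]
wrist_force: [-0.3, 0.3, 0.5]
width: 0.0854
grip_force: 0.0
```

{"fn": "send_rows", "kwargs": {
  "commands": [
    [0,0,-0.03,0,0,0,0],
    [0,0,-0.04,0,0,0,0],
    [0,0,0,0,0,0,0]
  ]
}}

```text
clock: 9.3
tool_pos: [0.5441, 0.0005, 0.1351]
tool_rot: [-0.219, 0.976, -0.002, 0.005]
wrist_force: [0.2, -0.1, 0.5]
width: 0.0858
grip_force: 0.0
```

```bash
python3 -c "
from h import *
print(plan([.5295,.1858,.12],8,0,.287+np.pi/2))
for n in('scene','top'):
  im=save(n,n+'2.png')
  for k in('spacer_center','block_top'):
    m=getmask(n,k)
    if m is not None: print(n,k,m.sum(),fit({n:m},PL(.018),.034,(.541,.001,.447),.2))
  if n=='scene':cv2.imwrite('pics/s2c.png',cv2.resize(im[180:330,260:460,::-1],None,fx=4,fy=4))
"
```

```text
[[-0.008,0.022,0.002,0,0,1.1,0],[-0.008,0.022,0.002,0,0,1.1,0],[-0.008,0.022,0.002,0,0,1.1,0],[-0.007,0.022,0.002,0,0,1.1,0],[-0.006,0.022,0.001,0,0,1.1,0],[-0.006,0.022,0.002,0,0,1.1,0],[-0.006,0.023,0.002,0,0,1.1,0],[-0.005,0.023,0.002,0,0,1.1,0]]
(array([0.5295, 0.1858, 0.12  ]), np.float64(-2.853343947536555))
scene spacer_center 824.0 (np.float64(0.04632866382598877), array([5.41229110e-01, 2.13288118e-04, 4.43452671e-01]))
scene block_top 250.0 (np.float64(0.7162833213806152), array([0.55483368, 0.01736622, 0.45023127]))
```

View pics/s2c.png

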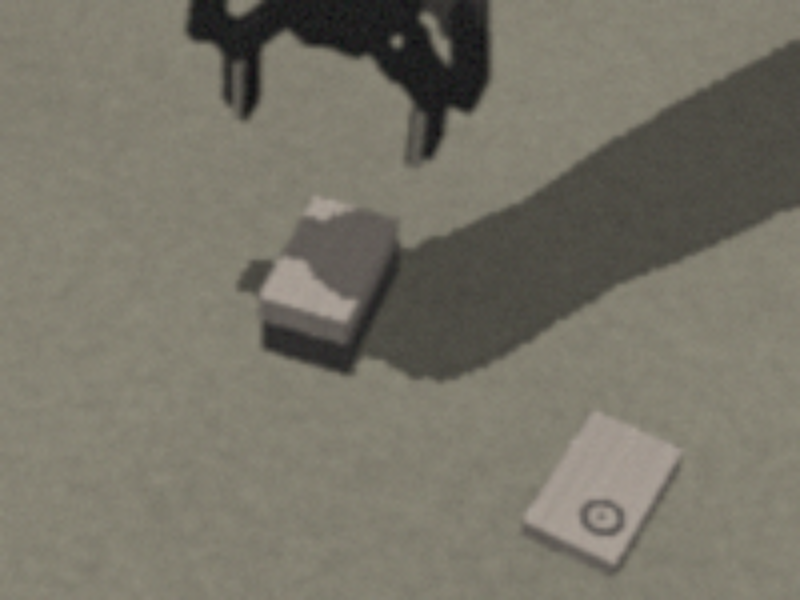

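Spacer sits flush on the block (crop at 330,270). Next is the cover, at crop (600,490).

{"fn": "send_rows", "kwargs": {
  "commands": [
    [-0.008,0.022,0.002,0,0,1.1,0],
    [-0.008,0.022,0.002,0,0,1.1,0],
    [-0.008,0.022,0.002,0,0,1.1,0],
    [-0.007,0.022,0.002,0,0,1.1,0],
    [-0.006,0.022,0.001,0,0,1.1,0],
    [-0.006,0.022,0.002,0,0,1.1,0],
    [-0.006,0.023,0.002,0,0,1.1,0],
    [-0.005,0.023,0.002,0,0,1.1,0]
  ]
}}

```text
clock: 10.6
tool_pos: [0.5249, 0.1871, 0.1129]
tool_rot: [-0.143, 0.99, -0.0, -0.001]
wrist_force: [0.8, 1.0, 0.5]
width: 0.0857
grip_force: 0.0
```

{"fn": "send_rows", "kwargs": {
  "commands": [
    [0,0,0,0,0,0,0],
    [0,0,0,0,0,0,0],
    [0,0,0,0,0,0,0]
  ]
}}

```text
clock: 10.98
tool_pos: [0.5258, 0.1857, 0.1141]
tool_rot: [-0.143, 0.99, -0.0, -0.0]
wrist_force: [0.1, 0.4, 0.1]
width: 0.0851
grip_force: 0.0
```

```bash
python3 -c "
from h import *
s=manip.get_state();print(s['tool_pos'],yawx(s['tool_rot'])-np.pi/2+2*np.pi)
s=plan([.529,.1858,.03],3,0,.286+np.pi/2)
"
```

```text
[0.52580434 0.1856857  0.11407241] 1.858025944940688
[[-0.001,0.0,0.028,0,0,0.0,0],[-0.001,-0.001,0.028,0,0,0.0,0],[-0.001,0.0,0.028,0,0,0.0,0]]
```

{"fn": "send_rows", "kwargs": {
  "commands": [
    [-0.001,0,0.028,0,0,0,0],
    [-0.001,-0.001,0.028,0,0,0,0],
    [-0.001,0,0.028,0,0,0,0],
    [0,0,0.009,0,0,0,0],
    [0,0,0,0,0,0,60],
    [0,0,0,0,0,0,90],
    [0,0,0,0,0,0,255],
    [0,0,0,0,0,0,255]
  ]
}}

```text
clock: 11.98
tool_pos: [0.5304, 0.1868, 0.0237]
tool_rot: [-0.144, 0.99, 0.0, 0.002]
wrist_force: [-1.2, 0.5, 6.2]
width: 0.0472
grip_force: 60.9
```

{"fn": "send_rows", "kwargs": {
  "commands": [
    [0,0,0,0,0,0,255],
    [0,0,0,0,0,0,255]
  ]
}}

```text
clock: 12.22
tool_pos: [0.5305, 0.1868, 0.0237]
tool_rot: [-0.144, 0.99, 0.0, 0.002]
wrist_force: [-1.9, -0.9, 5.7]
width: 0.0469
grip_force: 60.9
```

```bash
python3 -c "
from h import *
s=manip.get_state();p=s['tool_pos'];print(p)
s=plan([*p[:2],.11],3,255);s=plan([.5405,.001,.11],7,255,.447+np.pi/2,s)"
```

```text
[0.53046769 0.18679949 0.02370402]
[[0.0,0.0,-0.029,0,0,0.0,255],[0.0,0.0,-0.029,0,0,0.0,255],[0.0,0.0,-0.028,0,0,0.0,255]]
[[0.006,-0.026,0.0,0,0,-1.3,255],[0.007,-0.026,0.0,0,0,-1.3,255],[0.007,-0.025,0.0,0,0,-1.3,255],[0.008,-0.025,0.0,0,0,-1.3,255],[0.009,-0.026,0.0,0,0,-1.3,255],[0.009,-0.025,0.0,0,0,-1.3,255],[0.009,-0.024,0.0,0,0,-1.3,255]]
```

{"fn": "send_rows", "kwargs": {
  "commands": [
    [0,0,-0.02,0,0,0,255],
    [0,0,-0.033,0,0,0,255],
    [0,0,-0.033,0,0,0,255],
    [0,0,0,0,0,0,255],
    [0,0,0,0,0,0,255]
  ]
}}

```text
clock: 12.85
tool_pos: [0.5281, 0.1863, 0.1056]
tool_rot: [-0.144, 0.99, -0.0, -0.001]
wrist_force: [0.0, 0.0, -3.4]
width: 0.0466
grip_force: 62.2
```

```bash
python3 -c "
from h import *
s=manip.get_state();p=s['tool_pos'];print(p,s['tool_rot'],s['wrist_force'])
im=save('scene','s3.png');cv2.imwrite('pics/s3c.png',cv2.resize(im[150:330,300:500,::-1],None,fx=3,fy=3,interpolation=2))
m=getmask('scene','cover_center')
for zo in(.0197,.0237): print(fit({'scene':m},PL(.012),p[2]-zo+.006,(.529,.186,.28),.2))
s=plan([.5415,.001,.11],7,255,.447+np.pi/2)"
```

```text
[0.52805627 0.18625285 0.10557658] [-1.43618531e-01  9.89632379e-01 -1.03752111e-04 -1.20847758e-03] [ 0.01630619  0.04641596 -3.42631702]
(np.float64(0.14027464389801025), array([0.53219064, 0.18561295, 0.37267442]))
(np.float64(0.1358758807182312), array([0.52871293, 0.18465609, 0.34428283]))
[[0.006,-0.026,-0.001,0,0,-1.3,255],[0.006,-0.026,-0.001,0,0,-1.3,255],[0.006,-0.025,0.0,0,0,-1.3,255],[0.008,-0.026,-0.001,0,0,-1.3,255],[0.008,-0.025,-0.001,0,0,-1.3,255],[0.008,-0.025,-0.001,0,0,-1.3,255],[0.009,-0.025,0.0,0,0,-1.3,255]]
```

View pics/s3c.png

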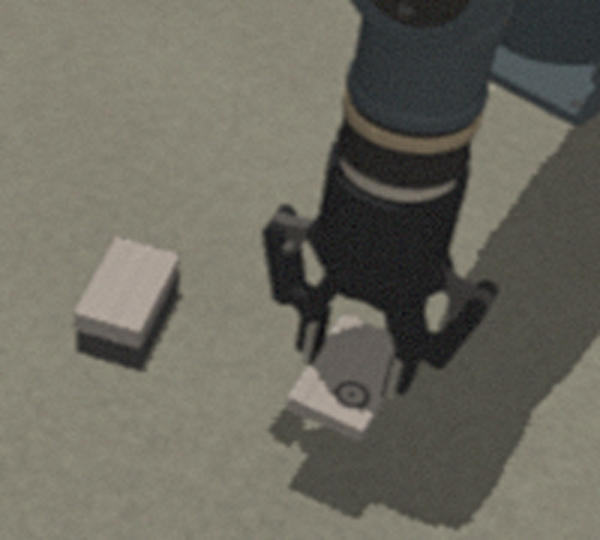

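Cover is held level, ring up (crop 350,395). I'll carry it over.

{"fn": "send_rows", "kwargs": {
  "commands": [
    [0.006,-0.026,-0.001,0,0,-1.3,255],
    [0.006,-0.026,-0.001,0,0,-1.3,255],
    [0.006,-0.025,0,0,0,-1.3,255],
    [0.008,-0.026,-0.001,0,0,-1.3,255],
    [0.008,-0.025,-0.001,0,0,-1.3,255],
    [0.008,-0.025,-0.001,0,0,-1.3,255],
    [0.009,-0.025,0,0,0,-1.3,255],
    [0,0,0,0,0,0,255]
  ]
}}

```text
clock: 13.95
tool_pos: [0.5422, 0.0001, 0.1103]
tool_rot: [-0.22, 0.975, 0.0, -0.002]
wrist_force: [0.4, 0.2, -3.4]
width: 0.0464
grip_force: 62.4
```

{"fn": "send_rows", "kwargs": {
  "commands": [
    [0,0,0.015,0,0,0,255],
    [0,0,0.012,0,0,0,255],
    [0,0,0,0,0,0,255],
    [0,0,0,0,0,0,255]
  ]
}}

```text
clock: 14.45
tool_pos: [0.5431, 0.0021, 0.085]
tool_rot: [-0.222, 0.975, 0.0, -0.0]
wrist_force: [0.8, 0.1, -3.1]
width: 0.0469
grip_force: 62.4
```

```bash
python3 -c "
from h import *
s=manip.get_state();p=s['tool_pos'];print(p,s['tool_rot'],s['wrist_force'])
s=plan([.5415,.001,.072],1,255,.447+np.pi/2)"
```

```text
[0.54306971 0.00214454 0.0850122 ] [-2.22006040e-01  9.75045257e-01  9.81789377e-05 -2.35139467e-04] [ 0.81004343  0.0603078  -3.1150584 ]
[[0.0019,-0.0004,0.013,0,0,0.0,255]]
```

{"fn": "send_rows", "kwargs": {
  "commands": [
    [0.002,-0.0005,0.008,0,0,0,255],
    [0,0,0.006,0,0,0,255],
    [0,0,0.003,0,0,0,255],
    [0,0,0,0,0,0,255],
    [0,0,0,0,0,0,255]
  ]
}}

```text
clock: 15.08
tool_pos: [0.5419, 0.0003, 0.0685]
tool_rot: [-0.222, 0.975, -0.0, 0.0]
wrist_force: [0.4, 0.2, -3.1]
width: 0.0467
grip_force: 62.4
```

{"fn": "send_rows", "kwargs": {
  "commands": [
    [0,0,0.002,0,0,0,255],
    [0,0,0,0,0,0,255],
    [0,0,0,0,0,0,255]
  ]
}}

```text
clock: 15.45
tool_pos: [0.5422, 0.0003, 0.0668]
tool_rot: [-0.222, 0.975, -0.0, 0.001]
wrist_force: [1.4, -0.6, -1.1]
width: 0.0465
grip_force: 62.8
```

Contact is starting. I'll take another 0.5 mm, release, then retreat upward.

{"fn": "send_rows", "kwargs": {
  "commands": [
    [0,0,0.0005,0,0,0,255],
    [0,0,0,0,0,0,255],
    [0,0,0,0,0,0,100],
    [0,0,0,0,0,0,50],
    [0,0,0,0,0,0,0],
    [0,0,0,0,0,0,0],
    [0,0,0,0,0,0,0],
    [0,0,-0.015,0,0,0,0]
  ]
}}

```text
clock: 16.45
tool_pos: [0.5403, 0.0005, 0.0798]
tool_rot: [-0.222, 0.975, 0.001, -0.002]
wrist_force: [-0.8, -0.3, 0.5]
width: 0.0856
grip_force: 0.0
```

{"fn": "send_rows", "kwargs": {
  "commands": [
    [0,0,-0.04,0,0,0,0],
    [0,0,-0.05,0,0,0,0],
    [0,0,-0.05,0,0,0,0],
    [0,0,0,0,0,0,0]
  ]
}}

```text
clock: 16.95
tool_pos: [0.5448, -0.0, 0.2282]
tool_rot: [-0.222, 0.975, -0.002, 0.006]
wrist_force: [1.1, 0.8, -0.4]
width: 0.0852
grip_force: 0.0
```

```bash
python3 -c "
from h import *
im=save('scene','s4.png');cv2.imwrite('pics/s4c.png',cv2.resize(im[210:290,290:390,::-1],None,fx=6,fy=6,interpolation=2))
m=getmask('scene','cover_center')
print(fit({'scene':m},PL(.012),.049,(.541,.001,.447),.2))
for d in models.place_of('scene','cover_mark')[:2]: print(d['p'],ray('scene',np.array(d['point'])*[640,480],.055))
ms={n:getmask(n,'gauge_grip') for n in('top','scene')} 
save('top','top4.png');ms['top']=getmask('top','gauge_grip')
for n in ms:
  if ms[n] is not None:print(n,fit({n:ms[n]},GA,.117,(.5,.4085,-.25),.3))
s=plan([.5,.4085,.22],10,0,-.25+np.pi/2)"
```

```text
(np.float64(0.06650346517562866), array([ 0.54035297, -0.00062323,  0.47878668]))
0.94 [0.55667874 0.01123594 0.055     ]
0.27 [0.44798191 0.3994358  0.055     ]
top (np.float64(0.08956027030944824), array([ 0.50184312,  0.40940917, -0.33813094]))
scene (np.float64(0.0435367226600647), array([ 0.50001872,  0.40894317, -0.19789009]))
[[-0.014,0.039,0.0,0,0,4.0,0],[-0.011,0.039,0.0,0,0,4.0,0],[-0.009,0.04,0.0,0,0,4.0,0],[-0.005,0.041,0.0,0,0,4.0,0],[-0.003,0.041,0.0,0,0,4.0,0],[0.0,0.041,-0.001,0,0,4.0,0],[0.003,0.041,0.0,0,0,4.0,0],[0.006,0.04,0.0,0,0,4.0,0]]
[[0.008,0.04,0.0,0,0,4.0,0],[0.012,0.04,0.0,0,0,4.0,0]]
```

View pics/s4c.png

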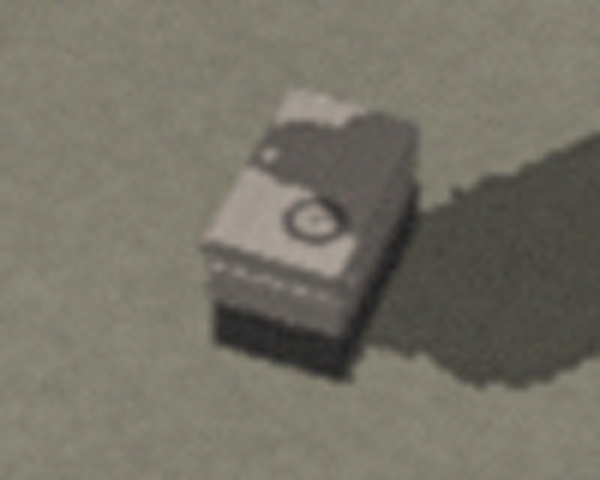

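{"fn": "send_rows", "kwargs": {
  "commands": [
    [-0.014,0.039,0,0,0,4,0],
    [-0.011,0.039,0,0,0,4,0],
    [-0.009,0.04,0,0,0,4,0],
    [-0.005,0.041,0,0,0,4,0],
    [-0.003,0.041,0,0,0,4,0],
    [0,0.041,0,0,0,4,0],
    [0.003,0.041,0,0,0,4,0],
    [0.006,0.04,0,0,0,4,0]
  ]
}}

```text
clock: 18.3
tool_pos: [0.5078, 0.3277, 0.2194]
tool_rot: [0.057, 0.998, -0.001, -0.001]
wrist_force: [-0.5, -0.3, 0.0]
width: 0.0857
grip_force: 0.0
```

{"fn": "send_rows", "kwargs": {
  "commands": [
    [0.008,0.04,0,0,0,4,0],
    [0.012,0.04,0,0,0,4,0],
    [0,0,0,0,0,0,0],
    [0,0,0,0,0,0,0],
    [0,0,0,0,0,0,0]
  ]
}}

```text
clock: 18.92
tool_pos: [0.5007, 0.4076, 0.2206]
tool_rot: [0.126, 0.992, -0.0, -0.0]
wrist_force: [0.1, 0.4, -0.2]
width: 0.0851
grip_force: 0.0
```

```bash
python3 -c "
from h import *
s=manip.get_state();print(s['tool_pos'],yawx(s['tool_rot'])-np.pi/2)
s=plan([.501,.409,.17],2,0,-.25+np.pi/2);plan([.501,.409,.115],3,0,None,s)
im=save('top','top5.png')
im=save('scene','s5.png');g=im[225:265,320:370].mean(2);cv2.imwrite('pics/s5c.png',cv2.resize(im[220:280,300:380,::-1],None,fx=8,fy=8,interpolation=2))
m=getmask('scene','cover_center');v,q=fit({'scene':m},PL(.012),.049,(.541,.001,.447),.2);print(v,q)
c=R.from_euler('z',q[2]).apply([.02,.008,0])+[q[0],q[1],.055];print('geom',c,proj('scene',c))
for n in('scene','top'):
  m=models.masks_of(n,'cover_mark');k=models.place_of(n,'cover_mark')
  for d in k[:2]:u=np.array(d['point'])*[640,480];print(n,d['p'],u,ray(n,u,.055))
"
```

```text
[0.50074282 0.40758162 0.22063207] 1.3185445822399262
[[0.0001,0.0007,0.0253,0,0,-0.1,0],[0.0,0.0007,0.0253,0,0,-0.1,0]]
[[0.0,0.0,0.018,0,0,0.0,0],[0.0,0.0,0.019,0,0,0.0,0],[0.0,0.0,0.018,0,0,0.0,0]]
0.04325461387634277 [ 0.54062054 -0.00130598  0.43067677]
geom [0.55545432 0.01431321 0.055     ] [[341.85168504 246.30231551]]
scene 0.79 [338.304 244.32 ] [0.55691692 0.00505841 0.055     ]
top 0.56 [305.984 256.608] [0.5554648  0.00978363 0.055     ]
```

View pics/s5c.png

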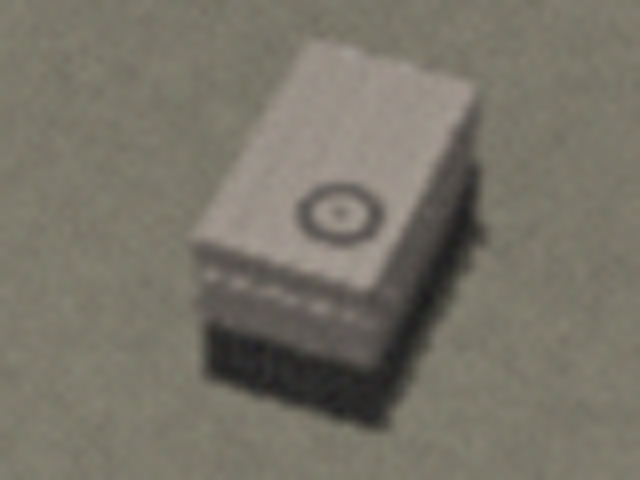

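In the crop the ring centre is at (340,214), which is about (342.4,246.7) in the full image. That matches the geometric prediction and not the network point. I'll refine it by correlating a ring template in both views, and grip the gauge meanwhile.

{"fn": "send_rows", "kwargs": {
  "commands": [
    [0,0.001,0.025,0,0,0,0],
    [0,0.0005,0.025,0,0,0,0],
    [0,0,0.025,0,0,0,0],
    [0,0,0.02,0,0,0,0],
    [0,0,0.01,0,0,0,0],
    [0,0,0,0,0,0,100],
    [0,0,0,0,0,0,140],
    [0,0,0,0,0,0,255]
  ],
  "newtons": 40
}}

```text
clock: 20.27
tool_pos: [0.5016, 0.4107, 0.1173]
tool_rot: [0.125, 0.992, 0.001, 0.001]
wrist_force: [-0.1, -0.1, 1.4]
width: 0.0323
grip_force: 0.9
```

{"fn": "send_rows", "kwargs": {
  "commands": [
    [0,0,0,0,0,0,255],
    [0,0,0,0,0,0,255],
    [0,0,0,0,0,0,255],
    [0,0,0,0,0,0,255]
  ]
}}

```text
clock: 20.78
tool_pos: [0.5016, 0.4105, 0.1171]
tool_rot: [0.125, 0.992, 0.001, 0.001]
wrist_force: [-0.7, -1.4, 5.4]
width: 0.0276
grip_force: 46.6
```

```bash
cat > ring.py <<'E'
from h import *
def rings(n,f):
    g=cv2.imread('pics/'+f)[:,:,::-1].mean(2).astype(np.float32);t=np.linspace(0,2*np.pi,40,False);best=[]
    def s(x,y):
        v=[]
        for r in(.0092,.0045,.0145):
            p=proj(n,np.c_[x+r*np.cos(t),y+r*np.sin(t),0*t+.055]).astype(np.float32)
            v.append(cv2.remap(g,p[:,:1],p[:,1:],cv2.INTER_LINEAR).mean())
        return v[1]+.5*v[2]-1.5*v[0]
    xs=np.arange(.545,.566,.0005);ys=np.arange(.003,.027,.0005)
    G=np.array([[s(x,y) for y in ys] for x in xs]);i,j=np.unravel_index(G.argmax(),G.shape)
    return xs[i],ys[j],G.max()
E
python3 -c "
from ring import *
print(rings('scene','s5.png'),rings('top','top5.png'),rings('scene','s4.png'))
s=manip.get_state();print(s['tool_pos'],yawx(s['tool_rot'])-np.pi/2)
"
```

```text
(np.float64(0.5549999999999989), np.float64(0.014499999999999999), np.float32(65.907455)) (np.float64(0.5554999999999989), np.float64(0.015), np.float32(148.27885)) (np.float64(0.5549999999999989), np.float64(0.014499999999999999), np.float32(67.22023))
[0.50155326 0.4104674  0.11713492] 1.3195879580250014
```

{"fn": "send_rows", "kwargs": {
  "commands": [
    [0,0,-0.01,0,0,0,255],
    [0,0,-0.02,0,0,0,255],
    [0,0,-0.025,0,0,0,255],
    [0,0,-0.025,0,0,0,255],
    [0,0,-0.015,0,0,0,255],
    [0,0,0,0,0,0,255],
    [0,0,0,0,0,0,255]
  ],
  "newtons": 60
}}

```text
clock: 21.65
tool_pos: [0.5004, 0.4099, 0.2093]
tool_rot: [0.125, 0.992, -0.001, -0.001]
wrist_force: [0.4, -0.1, -2.7]
width: 0.0273
grip_force: 59.2
```

```bash
python3 -c "
from h import *
s=manip.get_state();p=s['tool_pos'];print(p,s['tool_rot'],s['wrist_force'],s['width'])
im=save('scene','s6.png');m=getmask('scene','gauge_grip');cv2.imwrite('pics/s6c.png',cv2.resize(im[200:420,440:640,::-1],None,fx=2.7,fy=2.7,interpolation=2))
s=plan([.5555,.015,.2],12,255,yplate=yawx(s['tool_rot'])-np.pi/2)"
```

```text
[0.5003811  0.40993089 0.2092582 ] [ 1.25193037e-01  9.92131641e-01 -7.73333144e-04 -9.55493705e-04] [ 0.3828617  -0.12251749 -2.67961916] 0.027285368915707656
[[-0.013,-0.031,0.001,0,0,0.0,255],[-0.012,-0.03,0.0,0,0,0.0,255],[-0.013,-0.031,0.001,0,0,0.0,255],[-0.013,-0.031,0.001,0,0,0.0,255],[-0.012,-0.031,0.001,0,0,0.0,255],[-0.013,-0.03,0.0,0,0,0.0,255],[-0.012,-0.031,0.001,0,0,0.0,255],[-0.013,-0.031,0.001,0,0,0.0,255]]
[[-0.013,-0.03,0.001,0,0,0.0,255],[-0.012,-0.031,0.0,0,0,0.0,255],[-0.013,-0.031,0.001,0,0,0.0,255],[-0.013,-0.031,0.001,0,0,0.0,255]]
```

View pics/s6c.png

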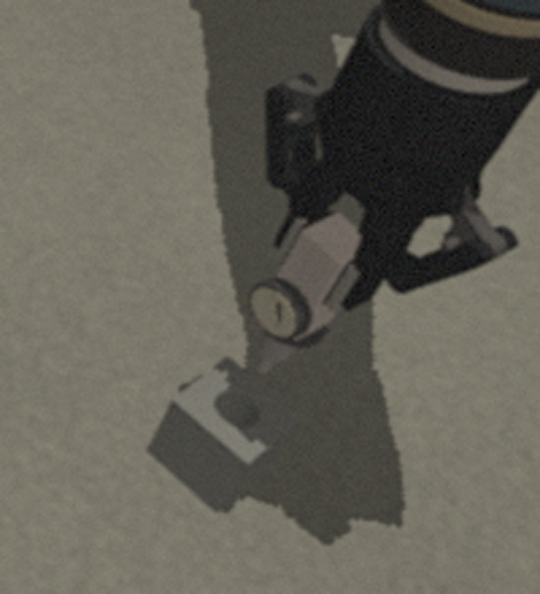

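The gauge is out and clear of the holder, held upright (crop 300,290). I'm moving above the ring.

{"fn": "send_rows", "kwargs": {
  "commands": [
    [-0.013,-0.031,0.001,0,0,0,255],
    [-0.012,-0.03,0,0,0,0,255],
    [-0.013,-0.031,0.001,0,0,0,255],
    [-0.013,-0.031,0.001,0,0,0,255],
    [-0.012,-0.031,0.001,0,0,0,255],
    [-0.013,-0.03,0,0,0,0,255],
    [-0.012,-0.031,0.001,0,0,0,255],
    [-0.013,-0.031,0.001,0,0,0,255]
  ]
}}

```text
clock: 22.75
tool_pos: [0.537, 0.1457, 0.2037]
tool_rot: [0.125, 0.992, -0.0, -0.001]
wrist_force: [-0.2, -0.0, -1.9]
width: 0.0276
grip_force: 59.5
```

{"fn": "send_rows", "kwargs": {
  "commands": [
    [-0.013,-0.03,0.001,0,0,0,255],
    [-0.012,-0.031,0,0,0,0,255],
    [-0.013,-0.031,0.001,0,0,0,255],
    [-0.013,-0.031,0.001,0,0,0,255],
    [0,0,0,0,0,0,255],
    [0,0,0,0,0,0,255],
    [0,0,0,0,0,0,255]
  ]
}}

```text
clock: 23.62
tool_pos: [0.5561, 0.0159, 0.2015]
tool_rot: [0.125, 0.992, 0.0, -0.0]
wrist_force: [-0.1, -0.3, -2.4]
width: 0.0276
grip_force: 59.8
```

```bash
python3 -c "
from h import *
s=manip.get_state();p=s['tool_pos'];print(p,s['tool_rot'],s['wrist_force'],s['width'])
s=plan([.5555,.015,.168],2,255)
print('tip px',proj('scene',[p[0],p[1],p[2]-.107]),proj('scene',[p[0],p[1],p[2]-.085]),proj('scene',[.555,.0145,.055]))
im=save('scene','s7.png')
u=proj('scene',[p[0],p[1],p[2]-.1])[0].astype(int);print(u)
cv2.imwrite('pics/s7c.png',cv2.resize(im[u[1]-55:u[1]+35,u[0]-60:u[0]+60,::-1],None,fx=6,fy=6,interpolation=2))
"
```

```text
[0.55612772 0.0159252  0.2015031 ] [ 1.24612500e-01  9.92205415e-01  1.41169137e-04 -3.46342498e-04] [-0.06305911 -0.28636087 -2.39796724] 0.0276333751119536
[[0.0002,-0.0005,0.0168,0,0,0.0,255],[0.0002,-0.0006,0.0167,0,0,0.0,255]]
tip px [[342.83341292 233.24468286]] [[343.22898306 225.30417356]] [[342.06889549 246.24631135]]
[342 230]
```

View pics/s7c.png

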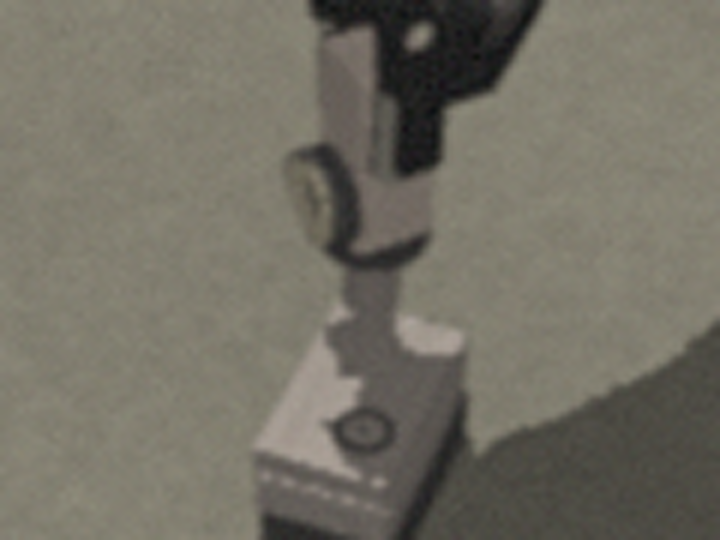

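The nose axis is at crop column ~371 and the ring at (364,430); projected to the tip, the axis lines up within about 1 mm. I'll descend slowly.

{"fn": "send_rows", "kwargs": {
  "commands": [
    [0,-0.001,0.017,0,0,0,255],
    [0.0005,0,0.015,0,0,0,255],
    [0,0,0.004,0,0,0,255],
    [0,0,0,0,0,0,255],
    [0,0,0,0,0,0,255]
  ]
}}

```text
clock: 24.3
tool_pos: [0.556, 0.0141, 0.1663]
tool_rot: [0.125, 0.992, 0.0, 0.0]
wrist_force: [0.5, -0.2, -0.8]
width: 0.0275
grip_force: 59.9
```

{"fn": "send_rows", "kwargs": {
  "commands": [
    [0,0,0.002,0,0,0,255],
    [0,0,0.001,0,0,0,255],
    [0,0,0,0,0,0,255],
    [0,0,0,0,0,0,255]
  ]
}}

```text
clock: 24.8
tool_pos: [0.5557, 0.0142, 0.1629]
tool_rot: [0.125, 0.992, 0.0, 0.0]
wrist_force: [-0.6, 0.5, -1.5]
width: 0.0279
grip_force: 59.9
```

{"fn": "send_rows", "kwargs": {
  "commands": [
    [0,0,0.002,0,0,0,255],
    [0,0,0.001,0,0,0,255],
    [0,0,0,0,0,0,255],
    [0,0,0,0,0,0,255]
  ]
}}

```text
clock: 25.3
tool_pos: [0.5559, 0.0141, 0.1603]
tool_rot: [0.125, 0.992, -0.0, 0.0]
wrist_force: [-0.1, -0.2, 0.9]
width: 0.0274
grip_force: 60.0
```

{"fn": "send_rows", "kwargs": {
  "commands": [
    [0,0,0.002,0,0,0,255],
    [0,0,0,0,0,0,255],
    [0,0,0,0,0,0,255]
  ]
}}

```text
clock: 25.68
tool_pos: [0.5559, 0.0141, 0.1581]
tool_rot: [0.125, 0.992, -0.0, 0.0]
wrist_force: [-0.2, 0.0, 2.0]
width: 0.0276
grip_force: 60.2
```

{"fn": "send_rows", "kwargs": {
  "commands": [
    [0,0,0.001,0,0,0,255],
    [0,0,0,0,0,0,255],
    [0,0,0,0,0,0,255],
    [0,0,0,0,0,0,255],
    [0,0,0,0,0,0,255],
    [0,0,0,0,0,0,255],
    [0,0,0,0,0,0,255],
    [0,0,0,0,0,0,255]
  ]
}}

```text
clock: 26.68
tool_pos: [0.5558, 0.0141, 0.1569]
tool_rot: [0.125, 0.992, 0.0, 0.0]
wrist_force: [0.7, 0.6, 1.7]
width: 0.0272
grip_force: 60.2
```

```bash
python3 -c "
from h import *
F=[]
for i in range(12):
  im=vision.camera('scene');s=manip.get_state();F.append(s['wrist_force'][2])
print(np.mean(F),np.std(F),s['tool_pos'],s['tool_rot'])
cv2.imwrite('pics/s8.png',im[:,:,::-1])
m=getmask('scene','cover_center');print(m is not None and fit({'scene':m},PL(.012),.049,(.541,.001,.447),.2))
cv2.imwrite('pics/s8c.png',cv2.resize(im[180:280,282:402,::-1],None,fx=6,fy=6,interpolation=2))
"
```

```text
2.518663421720093 0.4145389802460251 [0.5557705  0.01415924 0.15684814] [1.25218865e-01 9.92129139e-01 2.82250881e-07 9.01445651e-05]
(np.float64(0.3213784694671631), array([ 0.54300726, -0.00128024,  0.41496483]))
```

View pics/s8c.png

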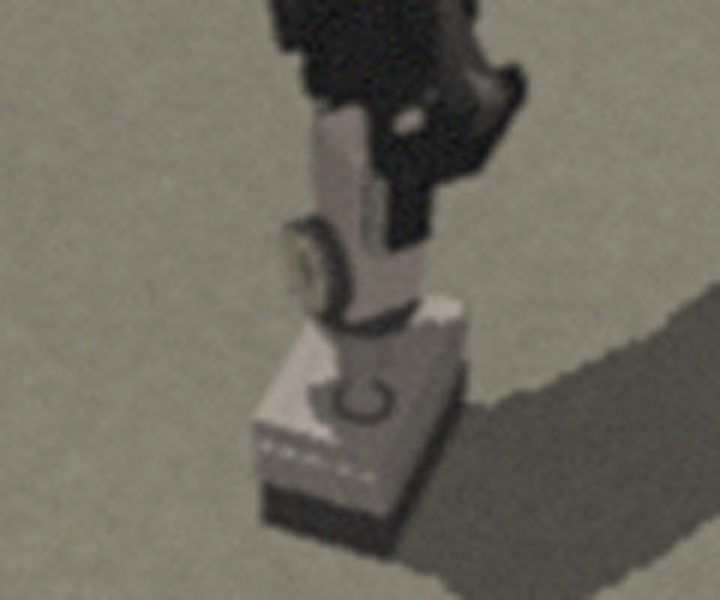

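The plunger tip is inside the ring (crop 362,400) and the contact force is about 4.9 N, which is half-way in. The pile is still flush, so I'm handing in.

```bash
python3 -c "
from rig import manip
print(manip.job_done())"
```

```text
the job is handed in; nothing more can be done
None
```

The job is handed in: both plates are stacked flush on the block to within about 2 mm, and the gauge is held upright in the ring at about 4.9 N (estimated from the wrist force, plunger about half-way in), but the hand-in call did not return a verdict.

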